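# Rack the objective canisters

### The arm

A 6-joint arm with a two-finger parallel gripper is mounted at the origin on a cart in front of the work surface, level with it; the furniture and walls round the work are solid. World frame = base frame: x ahead of the robot, y to its left, z up, the work surface at z = 0. Lengths are in m, angles in rad, forces in N, time in s.
With the tool pointing down it reaches from about 0.3 to 0.875 m from the base axis. Payload 6.4 kg.
Tool frame: the origin (TCP) lies at the very end of the fingers, on their centre line; the grasp point (between the pads) lies 19 mm behind it; z points along the fingers, x is the direction in which the jaws open and shut, and the axes are right-handed (so a half turn about z gives the same grasp; the last joint's range is limited). The gripper opens to 88 mm and grips with 3 to 60 N. Pads are 18 mm wide; open, the fingers measure 123 mm over their backs; the gripper's body (75 mm by 187 mm) begins 45 mm behind the grasp point.
Start: joints at [0.916, 0.181, 1.607, -0, 1.354, -0.206], TCP at [0.249, 0.518, 0.239] pointing down, gripper open.
Joint ranges: [-2.99, 2.99], [-0.89, 2.07], [0.3, 2.58], [-1.14, 4.28], [0, 2.63], [-3.12, 3.12]. Speed limits (rad/s): [2.57, 2.57, 3.01, 3.14, 3.14, 3.14].

### API

Orientations are given as a 3x3 rotation matrix whose columns are the frame's x, y, z axes.
In Python, from plant import sensors, cams, r gives the robot as it stands.
- The arm moves only by the shell command python3 -m inch 'ROWS' [FORCE]. ROWS is JSON, a list of rows, each an object with "dr": the turn, a rotation vector about the tool's x, y, z in rad, a list of three; "offset": the shift along the tool's x, y, z in m, a list of three; "hand": the closure in counts, from 0 (fully open) to 255 (shut). A call has 1 to 5 rows; each row is the pose to reach, as a shift and turn from the pose measured when the call began, along the tool's axes at that moment; what a row does not reach only later rows make up. A row lasts 1/10 s, in which the tool goes at most 50 mm and 8.59 degrees, less where a joint would pass 70% of its speed; a pose out of reach is approached as far as the arm can. A call with a gripper value outside its range is refused whole. The fingers move at their own pace and stop on an object; FORCE is the grip in N (left out, the last holds). Time passes only in rows, so rows that repeat a pose let the fingers close. It gives the time, the measured TCP pose, the force and the opening at its end, in the units of the state.
- sensors.state(): the state, without advancing time (a new reading comes with each control period).
- cams.snapshot(name): name is "scene" or "top" or "wrist"; returns the picture (480x640x3 uint8, blue, green, red); there is no depth.
- cams.get_calibration(name): a dict with "fx", "fy", "cx", "cy" (pixels), "k1" (the pictures are not rectified: a ray, as slopes to the right and down, at radius r is drawn at 1 + k1 r^2 times it, then the intrinsics apply), "R" (3x3) and "t" (3): a world point X has camera coordinates R X + t; the wrist camera has in their place "T_tool_cam" (4x4, takes a point from camera to tool coordinates, whose origin is the TCP and whose axes are the tool frame's). Camera axes: x right, y down, z forward; pixel columns grow to the right and rows downward; lengths in m; the calibration is good to about 2 mm. A picture is of the moment at which its call begins: read the wrist's pose just before it. get_calibration takes no time and is no camera call.
- r.sign_off(): hands the job in, once; it reports no verdict.
The state is a dict: "time_s": time; "joint_pos": joint angles; "joint_vel": joint speeds; "effort": joint torques, N m; "tcp_pos": TCP position; "eef_rot": TCP orientation; "force": force on the tool from outside, world axes, zero at the start; "moment": the same for the moment, N m; "finger_gap": finger opening in m.
Only numpy, scipy, OpenCV 4.12 (cv2) and the standard library are available. Lean on these libraries where they do the work, as an engineer would, in place of code of your own. Each camera call takes 0.05 s, during which the arm holds its last target.

### The job

Put away the two microscope-objective canisters that stand on the worktop: stand each one upright in an empty cell of the divided metal rack, one to a cell, lowering it onto the cork pad before you let go. Leave the sample jar on the worktop and the eyepiece in the rack standing where they are.

Things in the scene. Friction and masses are not known exactly. Their poses are not given: they have to be found in the camera images.
- rack: low open aluminium rack, fixed, three square cells in a row along its y. Outer 72 (x) x 208 (y) x 22 mm high; cells 64 x 64 mm inside, walls and floor 4 mm, cell centres at y = -68, 0, +68 mm. A low wire loop sticks out 17 mm at each end. Origin: centre of its underside, on the worktop; z up. The walls are only 22 mm high: a canister held by its upper half keeps the fingers clear of them
- pad_a_top (a point): square cork pad, 54 x 54 x 2 mm, fixed, lying in one of the two EMPTY cells of the rack (which two varies). The point is the centre of its top face, 6 mm above the worktop, and the centre of that cell; axes as the rack's
- pad_b_top (a point): square cork pad, 54 x 54 x 2 mm, fixed, lying in one of the two EMPTY cells of the rack (which two varies). The point is the centre of its top face, 6 mm above the worktop, and the centre of that cell; axes as the rack's. The two pads and their cells are alike
- canister_short_center (a point): upright cylindrical objective canister, 36 mm diameter, 56 mm tall, about 0.09 kg: clear plastic cover with a silvery lens visible inside, on a black screw base 17 mm high. Loose on the worktop, to be racked. The point is its centre, 28 mm above its underside; z is its upward axis
- canister_tall_center (a point): upright cylindrical objective canister, 36 mm diameter, 64 mm tall, about 0.09 kg: frosted whitish cover on a grey screw base 17 mm high. Loose on the worktop, to be racked. The point is its centre, 32 mm above its underside; z is its upward axis
- jar_center (a point): bystander: sample jar, 38 mm diameter, 48 mm tall, with a white snap lid slightly wider than its body; loose on the worktop in the same row as the canisters, to be left where it is. The point is its centre, 24 mm above its underside; z is its upward axis
- eyepiece_center (a point): bystander: black spare eyepiece with a thin light ring, 34 mm diameter, 43 mm tall, loose, standing in the one occupied cell of the rack (no pad there), to be left where it is. The point is its centre, 21.5 mm above its underside, 25.5 mm above the worktop; z is its upward axis
- hardness_tester: obstacle: large beige bench machine, fixed, to the left of the work between the robot's start pose and the worktop in front; about 0.2 m wide and over 0.5 m tall, its near end at about x = 0.47, y = 0.17 to 0.40 m. Bring the arm round it drawn in (tool about 0.4 m or less from the base axis) before reaching out. Origin: on the worktop, near its middle
There are look-alikes about, which are no part of the job. Leave any blue look-alike of the part that bears canister_tall_center alone.

How it is judged:
At the end, for the whole second after the job is handed in: Both canisters stand in the two padded cells, one in each (centre within 22 mm of the pad's centre sideways, seated on the pad within 6 mm in height, within 10 degrees of upright) and are at rest; the jar and the eyepiece stand upright within 30 mm of where they were ((((horizontal distance between canister_short_center and pad_a_top below 0.022 m and z of canister_short_center in the frame of pad_a_top between 0.022 and 0.034 m) and (horizontal distance between canister_tall_center and pad_b_top below 0.022 m and z of canister_tall_center in the frame of pad_b_top between 0.026 and 0.038 m)) or ((horizontal distance between canister_short_center and pad_b_top below 0.022 m and z of canister_short_center in the frame of pad_b_top between 0.022 and 0.034 m) and (horizontal distance between canister_tall_center and pad_a_top below 0.022 m and z of canister_tall_center in the frame of pad_a_top between 0.026 and 0.038 m))) and angle between each of canister_short_center, canister_tall_center, jar_center, eyepiece_center's own z axis and vertical below 0.17 rad and linear speed of each of canister_short, canister_tall below 0.02 m/s and distance of each of jar_center, eyepiece_center from where it was at the start of the episode below 0.03 m); the robot touches nothing.
It fails at once if the short canister is let go over the rack with its underside more than 25 mm above the pad ((horizontal distance between canister_short_center and pad_a_top below 0.045 m or horizontal distance between canister_short_center and pad_b_top below 0.045 m) and height (world z) of canister_short_center above 0.059 m and contact force between the fingers and canister_short below 0.02 N).
It fails at once if the tall canister is let go over the rack with its underside more than 25 mm above the pad ((horizontal distance between canister_tall_center and pad_a_top below 0.045 m or horizontal distance between canister_tall_center and pad_b_top below 0.045 m) and height (world z) of canister_tall_center above 0.063 m and contact force between the fingers and canister_tall below 0.02 N).
It fails at once if the jar is pushed more than 30 mm or knocked over (distance of jar_center from where it was at the start of the episode above 0.03 m or angle between jar_center's own z axis and vertical above 0.5 rad).
It fails at once if the eyepiece is pushed more than 30 mm or knocked over (distance of eyepiece_center from where it was at the start of the episode above 0.03 m or angle between eyepiece_center's own z axis and vertical above 0.5 rad).
It also fails if it takes over 58 s, if anything falls off the work surface, if the arm or the gripper's body presses on something with over 40 N, if the wrist force passes 120 N, or if a joint passes its speed limit or range.

## Working session

There is one attempt and no reset: what is moved stays moved. The work goes in short steps, Python scripts to look and compute and a shell command to move; the robot and the scene stay as the last step left them, time stands still between calls to the robot, and variables do not carry over. Pictures are saved under pics/ and viewed, and the job is handed in when it is done.

```bash
ls; mkdir -p pics; python3 - <<'E'
from plant import sensors,cams,r
import cv2
print(sensors.state())
for n in ("scene","top"):
    im=cams.snapshot(n); cv2.imwrite(f"pics/{n}0.png",im)
for n in ("scene","top","wrist"): print(n,cams.get_calibration(n))
E
```

```text
pics
{'time_s': 0.0, 'joint_pos': array([ 9.15720326e-01,  1.81529500e-01,  1.60798640e+00, -1.69601895e-05,
        1.35379865e+00, -2.06318151e-01]), 'joint_vel': array([-0.00029703,  0.00120458, -0.00014559, -0.00189319, -0.00015506,
       -0.00125432]), 'effort': array([ 2.28207109e-04, -4.33887184e+01, -3.41849685e+01,  7.02779205e-02,
        3.86913854e-02, -9.58080864e-05]), 'tcp_pos': array([0.24913103, 0.51763962, 0.23782707]), 'eef_rot': array([[ 4.33842530e-01,  9.00988116e-01, -1.03588211e-03],
       [ 9.00987129e-01, -4.33843636e-01, -1.37556107e-03],
       [-1.68877504e-03, -3.36539554e-04, -9.99998517e-01]]), 'force': array([-0.86013778, -0.17538828, -0.5321662 ]), 'moment': array([0.0131661 , 0.06204108, 0.03054279]), 'finger_gap': 0.08828540105190022}
scene {'fx': 492.2800438124806, 'fy': 492.2800438124806, 'cx': 317.251519903716, 'cy': 238.48018685997582, 'k1': -0.03777265656403609, 'R': array([[ 0.86825608, -0.49610967, -0.00256491],
       [-0.34379328, -0.59793923, -0.72406827],
       [ 0.35768361,  0.62955847, -0.68972355]]), 't': array([-0.49617724,  0.239
[... 151 characters left out ...]
664, 'R': array([[ 0.02214606, -0.99961658, -0.01662068],
       [-0.99526538, -0.02046984, -0.09501481],
       [ 0.09463816,  0.01864619, -0.9953371 ]]), 't': array([-0.01233169,  0.58820752,  0.84564295])}
wrist {'fx': 341.243587900204, 'fy': 341.243587900204, 'cx': 319.32281816815305, 'cy': 246.81621494809593, 'k1': -0.055614763902319425, 'T_tool_cam': array([[ 9.99999869e-01,  3.42581247e-04, -3.80815985e-04,
         7.30819497e-04],
       [-2.00600111e-04,  9.45976636e-01,  3.24234737e-01,
        -8.43763247e-02],
       [ 4.71319765e-04, -3.24234618e-01,  9.45976580e-01,
        -1.45316029e-01],
       [ 0.00000000e+00,  0.00000000e+00,  0.00000000e+00,
         1.00000000e+00]])}
```

View pics/scene0.png

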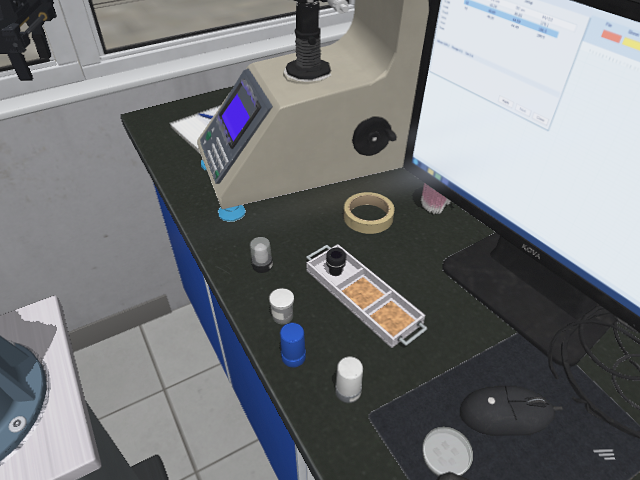

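View pics/top0.png

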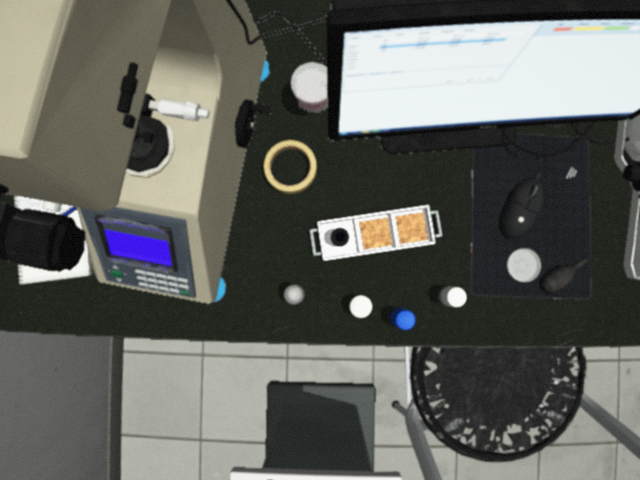

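Candidates (scene pixels): short canister = clear cover on a black base (261,254). For the tall one: white cover on a grey base (349,378), blue look-alike (293,344, leave), jar with white lid (282,305, leave). I'm checking these in a close crop.

```bash
python3 - <<'E'
import cv2,numpy as np
a=cv2.imread("pics/scene0.png")[225:410,235:435]
b=cv2.imread("pics/top0.png")[195:345,270:470]
cv2.imwrite("pics/c1.png",cv2.resize(a,None,fx=3.2,fy=3.2,interpolation=cv2.INTER_CUBIC))
cv2.imwrite("pics/c2.png",cv2.resize(b,None,fx=4,fy=4,interpolation=cv2.INTER_CUBIC))
E
```

```text
(no output)
```

View pics/c1.png

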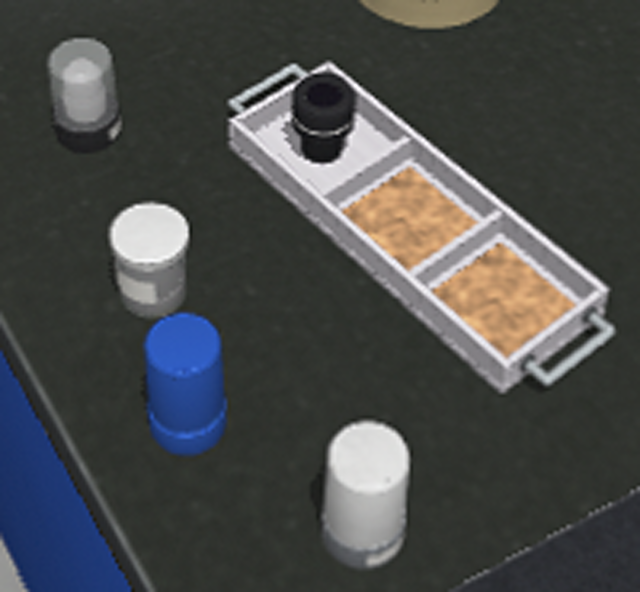

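View pics/c2.png

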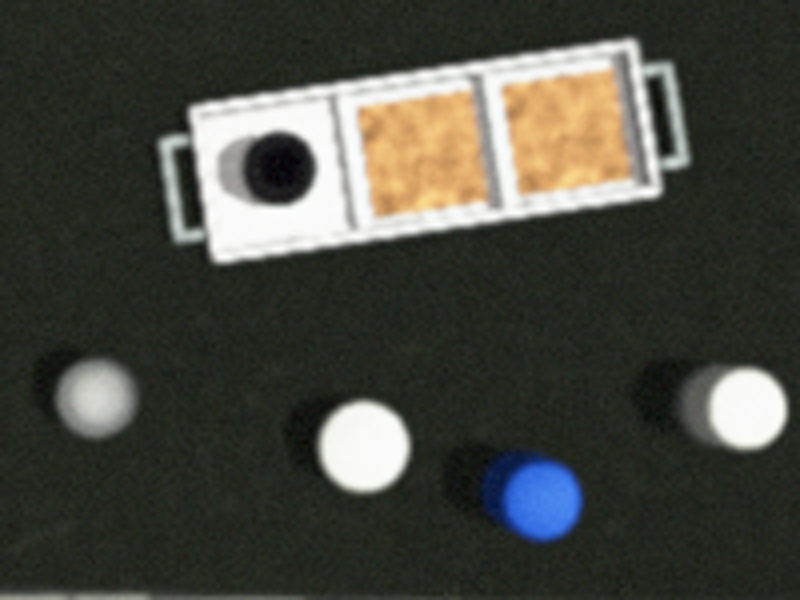

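The crop confirms it: tall canister is the white one with a grey base (crop 368,490), short is the clear one with a black base (crop 85,95), and jar and blue stay. Next, positions.

```bash
cat > h.py <<'E'
import numpy as np,cv2
from plant import sensors,cams,r
def ray(name,uv,st=None):
    c=cams.get_calibration(name)
    K=np.array([[c['fx'],0,c['cx']],[0,c['fy'],c['cy']],[0,0,1.]])
    p=cv2.undistortPoints(np.array([[uv]],float),K,np.array([c['k1'],0,0,0,0.]))[0,0]
    d=np.array([p[0],p[1],1.])
    if name=='wrist':
        T=c['T_tool_cam']; st=st or sensors.state()
        Rt=st['eef_rot']
        return Rt@T[:3,3]+st['tcp_pos'], Rt@(T[:3,:3]@d)
    return -c['R'].T@c['t'], c['R'].T@d
def plane(name,uv,z,st=None):
    o,d=ray(name,uv,st); return o+d*(z-o[2])/d[2]
E
python3 - <<'E'
from h import *
t=lambda u,v:(270+u/4-.4,195+v/4-.4)
s=lambda u,v:(235+u/3.2-.35,225+v/3.2-.35)
for n,z,a,b in [('short',.056,(97,398),(82,64)),('jar',.048,(364,446),(150,236)),('blue',.064,(542,500),(184,347)),('tall',.064,(747,408),(369,456))]:
    print(n,plane('top',t(*a),z).round(4),plane('scene',s(*b),z).round(4))
print('eyep',plane('top',t(281,167),.047))
cs=[(190,105),(637,41),(662,193),(215,263)]
P=np.array([plane('top',t(*c),.022) for c in cs]); print(P.round(4)); c=P.mean(0); 
e=(P[0]+P[3]-P[1]-P[2])[:2]; e/=np.linalg.norm(e)
print('c',c,'ydir',e,np.degrees(np.arctan2(-e[0],e[1])))
for k in (-.068,0,.068): print(k,c[:2]+e*k)
cs=[(230,122),(328,64),(607,290),(505,380)]
P=np.array([plane('scene',s(*c),.022) for c in cs]); print(P.round(4),P.mean(0))
E
```

```text
short [0.4839 0.042  0.056 ] [0.4827 0.0385 0.056 ]
jar [ 0.4654 -0.0751  0.048 ] [ 0.4638 -0.0778  0.048 ]
blue [ 0.4444 -0.1511  0.064 ] [ 0.4432 -0.1536  0.064 ]
tall [ 0.4853 -0.24    0.064 ] [ 0.4843 -0.2403  0.064 ]
eyep [ 0.58755153 -0.03648118  0.047     ]
[[ 0.6177  0.0052  0.022 ]
 [ 0.6517 -0.2004  0.022 ]
 [ 0.5816 -0.2119  0.022 ]
 [ 0.5455 -0.0079  0.022 ]]
c [ 0.59911146 -0.10373799  0.022     ] ydir [-0.16894731  0.98562508] 9.726619199390928
-0.068 [ 0.61059987 -0.17076049]
0 [ 0.59911146 -0.10373799]
0.068 [ 0.58762304 -0.03671548]
[[ 0.5452 -0.0089  0.022 ]
 [ 0.6142  0.003   0.022 ]
 [ 0.6499 -0.1994  0.022 ]
 [ 0.5761 -0.2168  0.022 ]] [ 0.59636213 -0.1055097   0.022     ]
```

```bash
cat >> h.py <<'E'
from scipy.spatial.transform import Rotation as Ro
def rel(x,y,z,yawdeg):
    st=sensors.state(); R=st['eef_rot']; a=np.radians(yawdeg); c,s=np.cos(a),np.sin(a)
    Rt=np.array([[c,s,0],[s,-c,0],[0,0,-1]])
    print('off',(R.T@(np.array([x,y,z])-st['tcp_pos'])).round(4).tolist(),'dr',Ro.from_matrix(R.T@Rt).as_rotvec().round(4).tolist())
E
python3 - <<'E'
from h import *
f=lambda rr,a: rel(rr*np.cos(np.radians(a)),rr*np.sin(np.radians(a)),.24,a)
f(.37,64.3)
for a in (57,49.5,42,34.5,27,19.5,12,5): f(.37,a)
E
```

```text
off [-0.2045, 0.0, -0.0018] dr [-0.0003, 0.0015, -0.0003]
off [-0.2075, 0.047, -0.0018] dr [-0.0002, 0.0015, 0.1271]
off [-0.2168, 0.0946, -0.0018] dr [-0.0001, 0.0015, 0.258]
off [-0.2322, 0.1404, -0.0018] dr [-0.0, 0.0015, 0.3889]
off [-0.2534, 0.1839, -0.0017] dr [0.0001, 0.0015, 0.5198]
off [-0.2802, 0.2243, -0.0017] dr [0.0002, 0.0015, 0.6507]
off [-0.3119, 0.2608, -0.0017] dr [0.0003, 0.0015, 0.7816]
off [-0.3482, 0.2928, -0.0016] dr [0.0004, 0.0015, 0.9125]
off [-0.3856, 0.3182, -0.0016] dr [0.0005, 0.0015, 1.0347]
```

```bash
python3 -m inch '[{"offset":[-0.041,0,0],"dr":[0,0,0],"hand":0},{"offset":[-0.082,0,0],"dr":[0,0,0],"hand":0},{"offset":[-0.123,0,0],"dr":[0,0,0],"hand":0},{"offset":[-0.164,0,0],"dr":[0,0,0],"hand":0},{"offset":[-0.205,0,0],"dr":[0,0,0],"hand":0}]' 20
```

```text
time_s: 0.6
tcp_pos: [0.1592, 0.3314, 0.2376]
eef_rot: [[0.434, 0.901, -0.002], [0.901, -0.434, -0.002], [-0.003, -0.001, -1.0]]
force: [-0.5, -0.7, 0.5]
finger_gap: 0.088
```

```bash
python3 -m inch '[{"offset":[-0.003,0.047,0],"dr":[0,0,0.127],"hand":0},{"offset":[-0.012,0.094,0],"dr":[0,0,0.258],"hand":0},{"offset":[-0.028,0.14,0],"dr":[0,0,0.389],"hand":0},{"offset":[-0.049,0.184,0],"dr":[0,0,0.52],"hand":0},{"offset":[-0.076,0.224,0],"dr":[0,0,0.65],"hand":0}]'
python3 - <<'E'
from h import *
print(sensors.state()['joint_pos'].round(3))
f=lambda rr,a: rel(rr*np.cos(np.radians(a)),rr*np.sin(np.radians(a)),.24,a)
for a in (19.5,12,5): f(.37,a)
E
```

```text
time_s: 1.1
tcp_pos: [0.3291, 0.1642, 0.2377]
eef_rot: [[0.893, 0.45, -0.001], [0.45, -0.893, -0.002], [-0.002, 0.001, -1.0]]
force: [-0.1, 1.0, -0.0]
finger_gap: 0.0884
[ 1.380e-01 -3.270e-01  2.084e+00 -2.000e-03  1.386e+00 -3.290e-01]
off [-0.0008, 0.0452, -0.0022] dr [0.0013, 0.0016, 0.1268]
off [-0.01, 0.0927, -0.0022] dr [0.0014, 0.0015, 0.2577]
off [-0.0242, 0.1356, -0.0021] dr [0.0015, 0.0014, 0.3799]
```

```bash
python3 -m inch '[{"offset":[-0.001,0.045,0],"dr":[0,0,0.127],"hand":0},{"offset":[-0.010,0.093,0],"dr":[0,0,0.258],"hand":0},{"offset":[-0.024,0.136,0],"dr":[0,0,0.38],"hand":0},{"offset":[-0.024,0.136,0],"dr":[0,0,0.44],"hand":0}]'
python3 - <<'E'
from h import *
rel(.483,.04,.20,2);rel(.483,.04,.12,2)
E
```

```text
time_s: 1.5
tcp_pos: [0.3697, 0.0269, 0.2379]
eef_rot: [[1.0, 0.015, -0.001], [0.015, -1.0, -0.004], [-0.001, 0.003, -1.0]]
force: [-0.0, 0.7, 0.4]
finger_gap: 0.0877
off [0.1135, -0.0116, 0.0377] dr [0.0035, 0.001, -0.0203]
off [0.1136, -0.0119, 0.1177] dr [0.0035, 0.001, -0.0203]
```

```bash
python3 -m inch '[{"offset":[0.045,-0.005,0],"dr":[0.0035,0.001,0],"hand":0},{"offset":[0.090,-0.009,0.012],"dr":[0.0035,0.001,0],"hand":0},{"offset":[0.113,-0.012,0.038],"dr":[0.0035,0.001,0],"hand":0},{"offset":[0.113,-0.012,0.038],"dr":[0.0035,0.001,0],"hand":0},{"offset":[0.113,-0.012,0.038],"dr":[0.0035,0.001,0],"hand":0}]'
python3 - <<'E'
from h import *
st=sensors.state(); cv2.imwrite("pics/w1.png",cams.snapshot("wrist")); print(st['tcp_pos'],st['eef_rot'])
E
```

```text
time_s: 2.0
tcp_pos: [0.4815, 0.0406, 0.1985]
eef_rot: [[1.0, 0.015, -0.004], [0.015, -1.0, 0.001], [-0.004, -0.001, -1.0]]
force: [-0.2, 0.2, -0.4]
finger_gap: 0.0884
[0.48150853 0.04056648 0.19854368] [[ 9.99882251e-01  1.49226433e-02 -3.57752461e-03]
 [ 1.49246712e-02 -9.99888475e-01  5.40818945e-04]
 [-3.56905518e-03 -5.94148642e-04 -9.99993454e-01]]
```

View pics/w1.png

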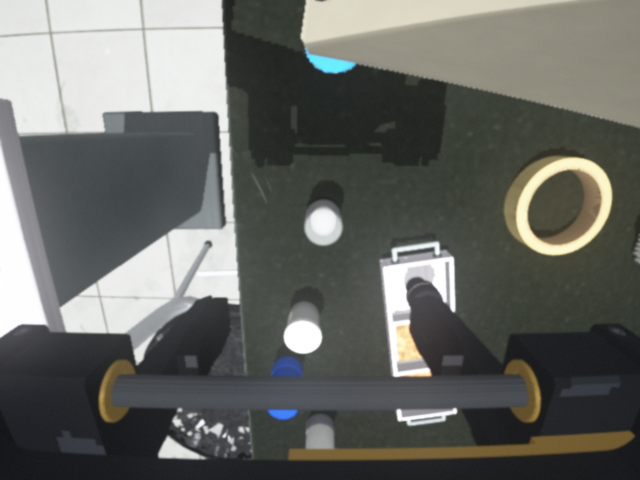

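The wrist view shows the short canister's top near (323,226), the jar at (303,333) and the eyepiece near (425,285) behind the finger.

```bash
python3 - <<'E'
from h import *
cv2.imwrite("pics/w1c.png",cv2.resize(cv2.imread("pics/w1.png")[160:270,260:400],None,fx=5,fy=5,interpolation=cv2.INTER_CUBIC))
for v in (222,225,228): print(plane('wrist',(323,v),.056))
E
```

```text
[0.48527492 0.04957851 0.056     ]
[0.48532496 0.04686735 0.056     ]
[0.48537532 0.04414067 0.056     ]
```

View pics/w1c.png

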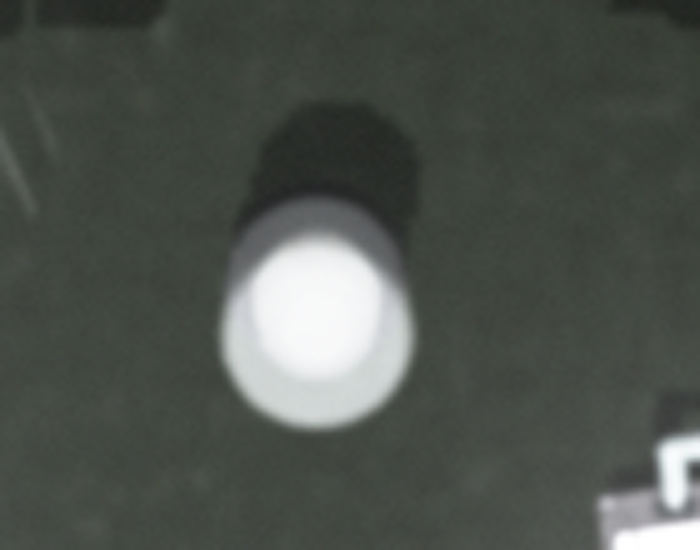

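```bash
python3 - <<'E'
from h import *
rel(.4845,.0435,.025,1)
E
```

```text
off [0.003, -0.0029, 0.1746] dr [-0.0002, 0.0014, -0.0026]
```

```bash
python3 -m inch '[{"offset":[0.003,-0.003,0.045],"dr":[0,0.001,0],"hand":0},{"offset":[0.003,-0.003,0.09],"dr":[0,0.001,0],"hand":0},{"offset":[0.003,-0.003,0.125],"dr":[0,0.001,0],"hand":0},{"offset":[0.003,-0.003,0.155],"dr":[0,0.001,0],"hand":0},{"offset":[0.003,-0.003,0.174],"dr":[0,0.001,0],"hand":0}]'
python3 -m inch '[{"offset":[0,0,0],"dr":[0,0,0],"hand":100},{"offset":[0,0,0],"dr":[0,0,0],"hand":180},{"offset":[0,0,0],"dr":[0,0,0],"hand":200},{"offset":[0,0,0],"dr":[0,0,0],"hand":200},{"offset":[0,0,0],"dr":[0,0,0],"hand":200}]' 20
python3 - <<'E'
from h import *
rel(.4845,.0435,.025,1)
E
```

```text
time_s: 2.55
tcp_pos: [0.4835, 0.0436, 0.0251]
eef_rot: [[1.0, 0.015, -0.001], [0.015, -1.0, 0.0], [-0.001, -0.0, -1.0]]
force: [0.6, -0.4, 0.3]
finger_gap: 0.0882
time_s: 3.05
tcp_pos: [0.4843, 0.0435, 0.0262]
eef_rot: [[1.0, 0.015, 0.002], [0.015, -1.0, -0.0], [0.002, 0.0, -1.0]]
force: [-0.2, 0.7, 0.1]
finger_gap: 0.0501
off [0.0002, -0.0, 0.0012] dr [0.0002, -0.0016, -0.0025]
```

```bash
python3 -m inch '[{"offset":[0,0,0],"dr":[0,0,0],"hand":200},{"offset":[0,0,0],"dr":[0,0,0],"hand":200},{"offset":[0,0,0],"dr":[0,0,0],"hand":200},{"offset":[0,0,0],"dr":[0,0,0],"hand":200},{"offset":[0,0,0],"dr":[0,0,0],"hand":200}]' 20
python3 - <<'E'
from h import *
rel(.4845,.0435,.14,1);rel(.598,-.1045,.14,9.7)
E
```

```text
time_s: 3.55
tcp_pos: [0.4846, 0.0434, 0.0266]
eef_rot: [[1.0, 0.015, 0.002], [0.015, -1.0, -0.0], [0.002, 0.0, -1.0]]
force: [-1.4, 0.5, 6.2]
finger_gap: 0.0332
off [0.0001, -0.0, -0.1134] dr [0.0003, -0.002, -0.0025]
off [0.1114, 0.1497, -0.1131] dr [0.0005, -0.0019, -0.1543]
```

```bash
python3 -m inch '[{"offset":[0,0,0],"dr":[0,0,0],"hand":200},{"offset":[0,0,0],"dr":[0,0,0],"hand":200},{"offset":[0,0,-0.01],"dr":[0,0,0],"hand":200},{"offset":[0,0,-0.03],"dr":[0,0,0],"hand":200},{"offset":[0,0,-0.03],"dr":[0,0,0],"hand":200}]' 20
python3 - <<'E'
from h import *
a=cams.snapshot("scene"); b=cams.snapshot("wrist")
a=cv2.resize(a[190:310,190:350],None,fx=4,fy=4,interpolation=cv2.INTER_CUBIC)
cv2.imwrite("pics/s2.png",a); cv2.imwrite("pics/w2.png",b)
E
```

```text
time_s: 4.05
tcp_pos: [0.4863, 0.0433, 0.0588]
eef_rot: [[1.0, 0.015, 0.006], [0.015, -1.0, -0.001], [0.006, 0.001, -1.0]]
force: [0.3, -0.4, -0.5]
finger_gap: 0.0334
```

View pics/s2.png

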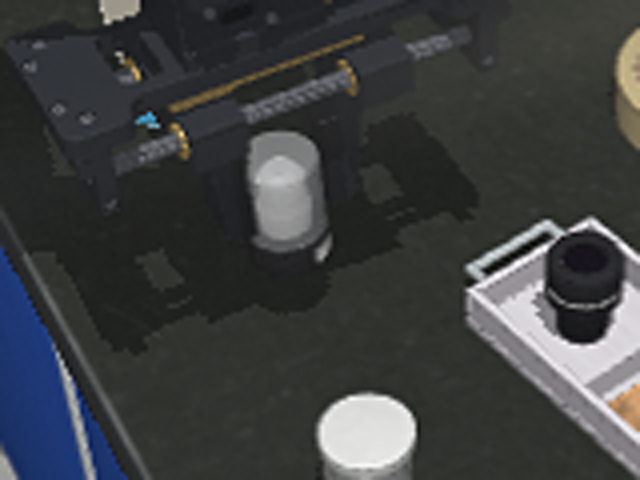

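View pics/w2.png

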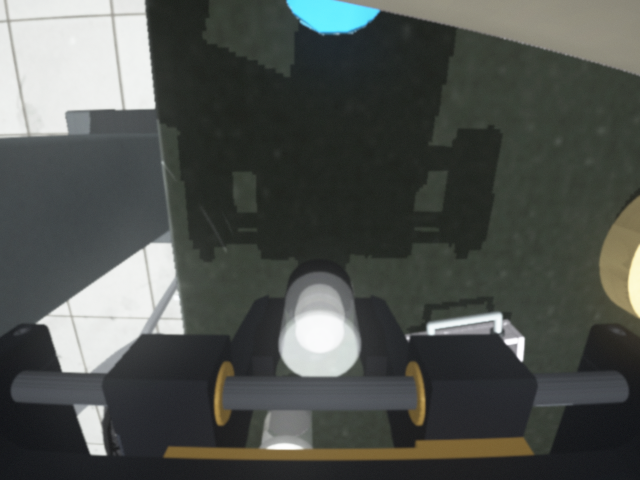

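```bash
python3 - <<'E'
from h import *
st=sensors.state();print(st['tcp_pos'],st['finger_gap'])
cv2.imwrite("pics/w2c.png",cv2.resize(cv2.imread("pics/w2.png")[240:400,230:420],None,fx=4,fy=4,interpolation=cv2.INTER_CUBIC))
for v in (334,337,340): print(plane('wrist',(320,v),st['tcp_pos'][2]-.0265+.056))
for o in (-.0093,0,.009): # project pad edge at tool y=o at tool z=-.019..
    pass
E
```

```text
[0.48485822 0.04343298 0.05689265] 0.03295940175037439
[0.48539935 0.05248244 0.08639265]
[0.48542148 0.05109451 0.08639265]
[0.48544378 0.04969612 0.08639265]
```

View pics/w2c.png

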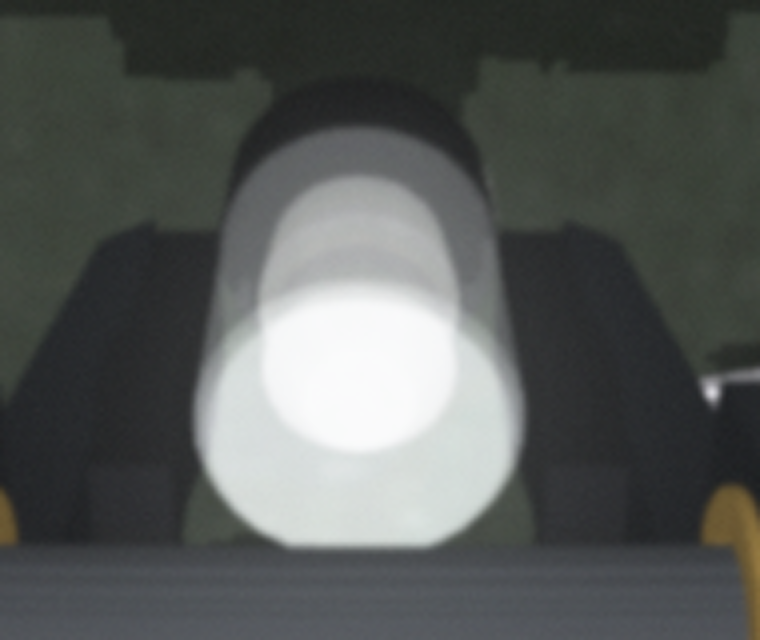

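```bash
python3 - <<'E'
from h import *
rel(.4845,.0435,.12,1);rel(.5975,-.1075,.12,9.7)
E
```

```text
off [-0.0002, -0.0, -0.0631] dr [0.0005, -0.0031, -0.0024]
off [0.1106, 0.1526, -0.0627] dr [0.0007, -0.0031, -0.1543]
```

```bash
python3 -m inch '[{"offset":[0,0,-0.032],"dr":[0,-0.003,0],"hand":200},{"offset":[0.01,0.015,-0.063],"dr":[0,-0.003,-0.02],"hand":200},{"offset":[0.036,0.05,-0.063],"dr":[0,-0.003,-0.05],"hand":200},{"offset":[0.06,0.085,-0.063],"dr":[0,-0.003,-0.09],"hand":200},{"offset":[0.085,0.12,-0.063],"dr":[0,-0.003,-0.12],"hand":200}]' 20
python3 - <<'E'
from h import *
rel(.5975,-.1075,.12,9.7)
E
```

```text
time_s: 4.65
tcp_pos: [0.5718, -0.0763, 0.1195]
eef_rot: [[0.991, 0.137, -0.001], [0.137, -0.991, -0.0], [-0.001, 0.0, -1.0]]
force: [0.4, 0.4, -0.8]
finger_gap: 0.0335
off [0.0212, 0.0345, -0.0005] dr [0.0003, 0.0007, -0.0323]
```

```bash
python3 -m inch '[{"offset":[0.021,0.0345,0],"dr":[0,0,-0.032],"hand":200},{"offset":[0.021,0.0345,0],"dr":[0,0,-0.032],"hand":200},{"offset":[0.021,0.0345,0.02],"dr":[0,0,-0.032],"hand":200},{"offset":[0.021,0.0345,0.04],"dr":[0,0,-0.032],"hand":200},{"offset":[0.021,0.0345,0.04],"dr":[0,0,-0.032],"hand":200}]' 20
python3 - <<'E'
from h import *
rel(.5975,-.1075,.0325,9.7)
a=cams.snapshot("scene"); b=cams.snapshot("top")
a=cv2.resize(a[200:360,270:450],None,fx=3.3,fy=3.3,interpolation=cv2.INTER_CUBIC)
cv2.imwrite("pics/s3.png",a)
E
```

```text
time_s: 5.15
tcp_pos: [0.5939, -0.106, 0.0753]
eef_rot: [[0.986, 0.168, -0.008], [0.168, -0.986, 0.003], [-0.007, -0.004, -1.0]]
force: [0.1, 0.5, -1.3]
finger_gap: 0.0331
off [0.0036, 0.0022, 0.0428] dr [-0.0039, 0.0074, -0.0005]
```

View pics/s3.png

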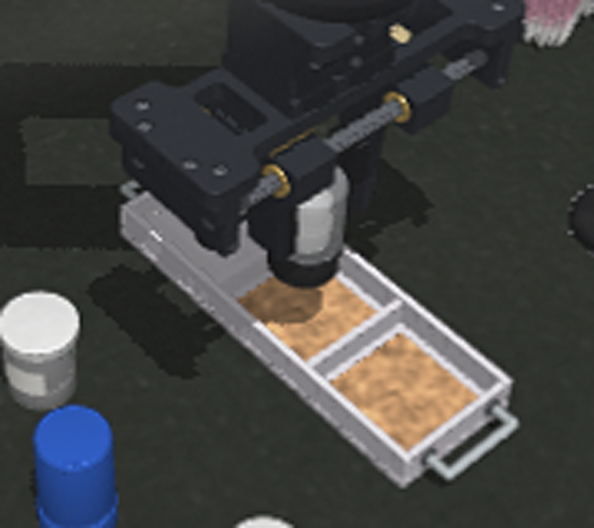

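```bash
python3 -m inch '[{"offset":[0.0035,0.002,0.01],"dr":[-0.004,0.007,0],"hand":200},{"offset":[0.0035,0.002,0.02],"dr":[-0.004,0.007,0],"hand":200},{"offset":[0.0035,0.002,0.03],"dr":[-0.004,0.007,0],"hand":200},{"offset":[0.0035,0.002,0.038],"dr":[-0.004,0.007,0],"hand":200},{"offset":[0.0035,0.002,0.038],"dr":[-0.004,0.007,0],"hand":200}]' 20
python3 - <<'E'
from h import *
rel(.5975,-.1075,.0325,9.7)
E
```

```text
time_s: 5.75
tcp_pos: [0.5988, -0.1077, 0.0388]
eef_rot: [[0.986, 0.168, 0.002], [0.168, -0.986, -0.001], [0.002, 0.001, -1.0]]
force: [-0.4, 0.6, -1.1]
finger_gap: 0.0332
off [-0.0012, -0.0005, 0.0063] dr [0.0014, -0.0017, -0.0001]
```

```bash
python3 -m inch '[{"offset":[0,0,0.003],"dr":[0,-0.002,0],"hand":200},{"offset":[0,0,0.006],"dr":[0,-0.002,0],"hand":200},{"offset":[0,0,0.007],"dr":[0,-0.002,0],"hand":200},{"offset":[0,0,0.007],"dr":[0,-0.002,0],"hand":200}]' 20
```

```text
time_s: 6.15
tcp_pos: [0.599, -0.1079, 0.0327]
eef_rot: [[0.986, 0.169, 0.0], [0.169, -0.986, -0.002], [-0.0, 0.002, -1.0]]
force: [-2.7, 0.5, 4.5]
finger_gap: 0.0335
```

Contact (Fz rose to 4.5 N at the expected height), so I'm releasing.

```bash
python3 -m inch '[{"offset":[0,0,0],"dr":[0,0,0],"hand":180},{"offset":[0,0,0],"dr":[0,0,0],"hand":100},{"offset":[0,0,0],"dr":[0,0,0],"hand":60},{"offset":[0,0,0],"dr":[0,0,0],"hand":60},{"offset":[0,0,0],"dr":[0,0,0],"hand":60}]' 20
python3 -m inch '[{"offset":[0,0,0],"dr":[0,0,0],"hand":60},{"offset":[0,0,0],"dr":[0,0,0],"hand":60},{"offset":[0,0,-0.02],"dr":[0,0,0],"hand":60},{"offset":[0,0,-0.05],"dr":[0,0,0],"hand":60},{"offset":[0,0,-0.09],"dr":[0,0,0],"hand":60}]' 20
```

```text
time_s: 6.65
tcp_pos: [0.599, -0.1079, 0.0326]
eef_rot: [[0.986, 0.168, 0.0], [0.168, -0.986, -0.002], [-0.0, 0.002, -1.0]]
force: [-0.4, 0.7, 0.1]
finger_gap: 0.0634
time_s: 7.15
tcp_pos: [0.5975, -0.1072, 0.1217]
eef_rot: [[0.986, 0.168, -0.004], [0.168, -0.986, -0.0], [-0.004, -0.0, -1.0]]
force: [0.6, 0.1, 1.0]
finger_gap: 0.0673
```

```bash
python3 - <<'E'
from h import *
rel(.485,-.240,.18,9.7)
a=cams.snapshot("scene")
cv2.imwrite("pics/s4.png",cv2.resize(a[200:360,270:450],None,fx=3.3,fy=3.3,interpolation=cv2.INTER_CUBIC))
E
```

```text
off [-0.1335, 0.1119, -0.0579] dr [-0.0005, 0.0037, -0.0001]
```

View pics/s4.png

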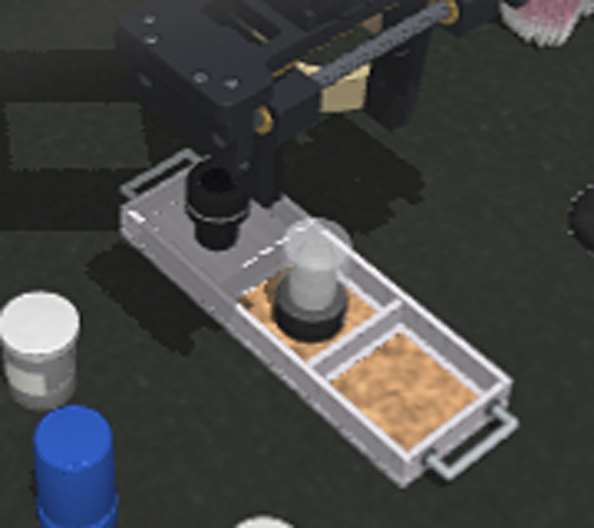

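The short canister stands upright in the middle cell and the eyepiece hasn't moved. Next is the tall one.

```bash
python3 -m inch '[{"offset":[-0.022,0.019,-0.025],"dr":[0,0.003,0],"hand":0},{"offset":[-0.055,0.046,-0.055],"dr":[0,0.003,0],"hand":0},{"offset":[-0.088,0.073,-0.058],"dr":[0,0.003,0],"hand":0},{"offset":[-0.12,0.1,-0.058],"dr":[0,0.003,0],"hand":0},{"offset":[-0.1335,0.112,-0.058],"dr":[0,0.003,0],"hand":0}]'
python3 -m inch '[{"offset":[0,0,0],"dr":[0,0,0],"hand":0}]'
python3 - <<'E'
from h import *
st=sensors.state(); print(st['tcp_pos']); a=cams.snapshot("wrist"); cv2.imwrite("pics/w5.png",a)
E
```

```text
time_s: 7.7
tcp_pos: [0.4873, -0.2438, 0.1887]
eef_rot: [[0.986, 0.167, 0.011], [0.167, -0.986, -0.006], [0.01, 0.007, -1.0]]
force: [0.9, 0.6, -0.7]
finger_gap: 0.0877
time_s: 7.8
tcp_pos: [0.4861, -0.2455, 0.1889]
eef_rot: [[0.986, 0.163, 0.012], [0.163, -0.987, -0.006], [0.01, 0.008, -1.0]]
force: [0.6, 0.6, 0.4]
finger_gap: 0.0883
[ 0.48613089 -0.24554803  0.18890269]
```

View pics/w5.png

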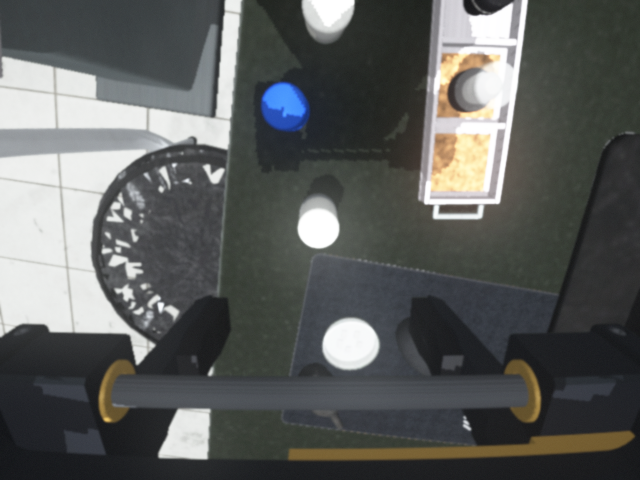

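The wrist view shows the tall canister's top at about (319,228), blue at (285,107), the far pad at about (462,163), and the racked short canister in the middle cell at (475,88).

```bash
python3 - <<'E'
from h import *
print(plane('wrist',(319,228),.064), plane('wrist',(462,163),.006))
rel(.485,-.239,.033,9)
E
```

```text
[ 0.48725108 -0.23688752  0.064     ] [ 0.61450501 -0.16768356  0.006     ]
off [-0.0025, -0.0073, 0.1559] dr [0.0079, -0.0107, 0.0078]
```

```bash
python3 -m inch '[{"offset":[-0.001,-0.008,0.04],"dr":[0.008,-0.011,0],"hand":0},{"offset":[-0.001,-0.008,0.08],"dr":[0.008,-0.011,0],"hand":0},{"offset":[-0.001,-0.008,0.115],"dr":[0.008,-0.011,0],"hand":0},{"offset":[-0.001,-0.008,0.14],"dr":[0.008,-0.011,0],"hand":0},{"offset":[-0.001,-0.008,0.156],"dr":[0.008,-0.011,0],"hand":0}]'
python3 -m inch '[{"offset":[0,0,0],"dr":[0,0,0],"hand":100},{"offset":[0,0,0],"dr":[0,0,0],"hand":180},{"offset":[0,0,0],"dr":[0,0,0],"hand":200},{"offset":[0,0,0],"dr":[0,0,0],"hand":200},{"offset":[0,0,0],"dr":[0,0,0],"hand":200}]' 20
python3 -m inch '[{"offset":[0,0,0],"dr":[0,0,0],"hand":200},{"offset":[0,0,0],"dr":[0,0,0],"hand":200},{"offset":[0,0,0],"dr":[0,0,0],"hand":200},{"offset":[0,0,0],"dr":[0,0,0],"hand":200},{"offset":[0,0,0],"dr":[0,0,0],"hand":200}]' 20
python3 - <<'E'
from h import *
rel(.485,-.2385,.13,9);rel(.610,-.1735,.13,9.7)
E
```

```text
time_s: 8.35
tcp_pos: [0.4861, -0.2358, 0.0303]
eef_rot: [[0.986, 0.166, -0.003], [0.166, -0.986, 0.002], [-0.002, -0.003, -1.0]]
force: [0.1, -0.7, 0.2]
finger_gap: 0.088
time_s: 8.85
tcp_pos: [0.4868, -0.2362, 0.0314]
eef_rot: [[0.986, 0.166, -0.001], [0.166, -0.986, 0.001], [-0.001, -0.001, -1.0]]
force: [-0.1, -0.1, 0.3]
finger_gap: 0.0502
time_s: 9.35
tcp_pos: [0.4871, -0.2366, 0.0319]
eef_rot: [[0.986, 0.166, -0.001], [0.166, -0.986, 0.001], [-0.0, -0.001, -1.0]]
force: [-1.4, -0.2, 6.4]
finger_gap: 0.0336
off [-0.0024, 0.0015, -0.0981] dr [-0.0007, 0.0005, 0.0092]
off [0.1316, -0.0419, -0.0982] dr [-0.0007, 0.0005, -0.003]
```

```bash
python3 -m inch '[{"offset":[0,0,-0.03],"dr":[0,0,0],"hand":200},{"offset":[0,0,-0.07],"dr":[0,0,0],"hand":200},{"offset":[0.03,-0.01,-0.098],"dr":[0,0,0],"hand":200},{"offset":[0.07,-0.025,-0.098],"dr":[0,0,0],"hand":200},{"offset":[0.105,-0.037,-0.098],"dr":[0,0,0],"hand":200}]' 20
python3 - <<'E'
from h import *
rel(.610,-.169,.13,9.7)
E
```

```text
time_s: 9.85
tcp_pos: [0.5864, -0.1824, 0.1312]
eef_rot: [[0.986, 0.165, 0.002], [0.165, -0.986, -0.0], [0.002, 0.001, -1.0]]
force: [0.1, -0.5, -1.0]
finger_gap: 0.0336
off [0.0255, -0.0093, 0.0012] dr [0.0008, -0.0018, -0.0039]
```

```bash
python3 -m inch '[{"offset":[0.022,-0.009,0],"dr":[0,-0.002,0],"hand":200},{"offset":[0.025,-0.009,0.005],"dr":[0,-0.002,0],"hand":200},{"offset":[0.0255,-0.009,0.02],"dr":[0,-0.002,0],"hand":200},{"offset":[0.0255,-0.009,0.04],"dr":[0,-0.002,0],"hand":200},{"offset":[0.0255,-0.009,0.05],"dr":[0,-0.002,0],"hand":200}]' 20
python3 - <<'E'
from h import *
a=cams.snapshot("scene"); 
cv2.imwrite("pics/s6.png",cv2.resize(a[200:360,270:450],None,fx=3.3,fy=3.3,interpolation=cv2.INTER_CUBIC))
rel(.610,-.169,.0375,9.7)
E
```

```text
time_s: 10.35
tcp_pos: [0.6073, -0.1692, 0.0777]
eef_rot: [[0.986, 0.164, -0.005], [0.164, -0.987, 0.001], [-0.005, -0.002, -1.0]]
force: [-0.0, -0.1, -1.4]
finger_gap: 0.0338
off [0.0034, 0.0007, 0.0391] dr [-0.0031, 0.006, -0.0051]
```

View pics/s6.png

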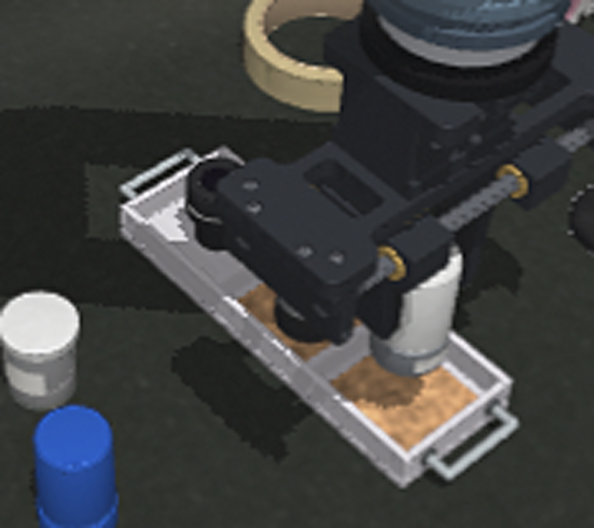

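```bash
python3 -m inch '[{"offset":[0.003,0,0.008],"dr":[-0.003,0.006,0],"hand":200},{"offset":[0.003,0,0.018],"dr":[-0.003,0.006,0],"hand":200},{"offset":[0.003,0,0.028],"dr":[-0.003,0.006,0],"hand":200},{"offset":[0.003,0,0.035],"dr":[-0.003,0.006,0],"hand":200},{"offset":[0.003,0,0.035],"dr":[-0.003,0.006,0],"hand":200}]' 20
python3 - <<'E'
from h import *
rel(.610,-.169,.038,9.7)
E
```

```text
time_s: 10.9
tcp_pos: [0.6087, -0.1681, 0.0403]
eef_rot: [[0.987, 0.163, -0.002], [0.163, -0.987, 0.001], [-0.002, -0.001, -1.0]]
force: [0.4, 0.6, -0.4]
finger_gap: 0.0333
off [0.0011, 0.0012, 0.0023] dr [-0.0013, 0.0016, -0.0051]
```

```bash
python3 -m inch '[{"offset":[0.001,0,0.0015],"dr":[0,0,0],"hand":200},{"offset":[0.001,0,0.003],"dr":[0,0,0],"hand":200},{"offset":[0.001,0,0.003],"dr":[0,0,0],"hand":200}]' 20
```

```text
time_s: 11.2
tcp_pos: [0.6102, -0.1681, 0.0379]
eef_rot: [[0.987, 0.164, -0.001], [0.164, -0.987, 0.0], [-0.001, -0.001, -1.0]]
force: [-0.7, -0.1, 0.7]
finger_gap: 0.0332
```

```bash
python3 -m inch '[{"offset":[0,0,0.001],"dr":[0,0,0],"hand":180},{"offset":[0,0,0.001],"dr":[0,0,0],"hand":100},{"offset":[0,0,0],"dr":[0,0,0],"hand":60},{"offset":[0,0,0],"dr":[0,0,0],"hand":60},{"offset":[0,0,0],"dr":[0,0,0],"hand":60}]' 20
python3 -m inch '[{"offset":[0,0,0],"dr":[0,0,0],"hand":60},{"offset":[0,0,0],"dr":[0,0,0],"hand":60},{"offset":[0,0,-0.02],"dr":[0,0,0],"hand":60},{"offset":[0,0,-0.06],"dr":[0,0,0],"hand":60},{"offset":[0,0,-0.10],"dr":[0,0,0],"hand":60}]' 20
python3 -m inch '[{"offset":[-0.04,0.02,-0.02],"dr":[0,0,0],"hand":60},{"offset":[-0.08,0.04,-0.03],"dr":[0,0,0],"hand":60},{"offset":[-0.12,0.06,-0.05],"dr":[0,0,0],"hand":60},{"offset":[-0.16,0.08,-0.06],"dr":[0,0,0],"hand":60},{"offset":[-0.2,0.09,-0.06],"dr":[0,0,0],"hand":60}]' 20
python3 -m inch '[{"offset":[0,0,0],"dr":[0,0,0],"hand":60},{"offset":[0,0,0],"dr":[0,0,0],"hand":60}]'
python3 - <<'E'
from h import *
a=cams.snapshot("scene"); b=cams.snapshot("top")
cv2.imwrite("pics/s7.png",cv2.resize(a[190:410,235:450],None,fx=2.7,fy=2.7,interpolation=cv2.INTER_CUBIC))
cv2.imwrite("pics/t7.png",cv2.resize(b[195:345,270:470],None,fx=4,fy=4,interpolation=cv2.INTER_CUBIC))
E
```

```text
time_s: 11.7
tcp_pos: [0.6103, -0.1681, 0.0379]
eef_rot: [[0.987, 0.164, -0.001], [0.164, -0.987, 0.0], [-0.001, -0.001, -1.0]]
force: [-0.2, 1.0, -0.3]
finger_gap: 0.0634
time_s: 12.2
tcp_pos: [0.6095, -0.1677, 0.138]
eef_rot: [[0.987, 0.164, -0.003], [0.164, -0.987, 0.002], [-0.003, -0.002, -1.0]]
force: [1.3, -0.5, -0.2]
finger_gap: 0.0673
time_s: 12.7
tcp_pos: [0.4265, -0.2916, 0.2005]
eef_rot: [[0.987, 0.163, -0.0], [0.163, -0.987, -0.002], [-0.0, 0.002, -1.0]]
force: [-0.2, -0.7, 0.3]
finger_gap: 0.0674
time_s: 12.9
tcp_pos: [0.4263, -0.2924, 0.2011]
eef_rot: [[0.987, 0.161, 0.001], [0.161, -0.987, -0.003], [0.001, 0.003, -1.0]]
force: [0.7, -0.1, -1.3]
finger_gap: 0.0675
```

View pics/s7.png

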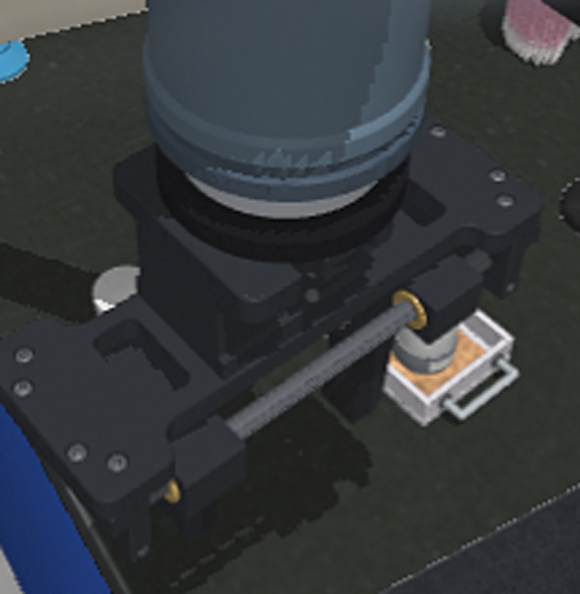

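View pics/t7.png

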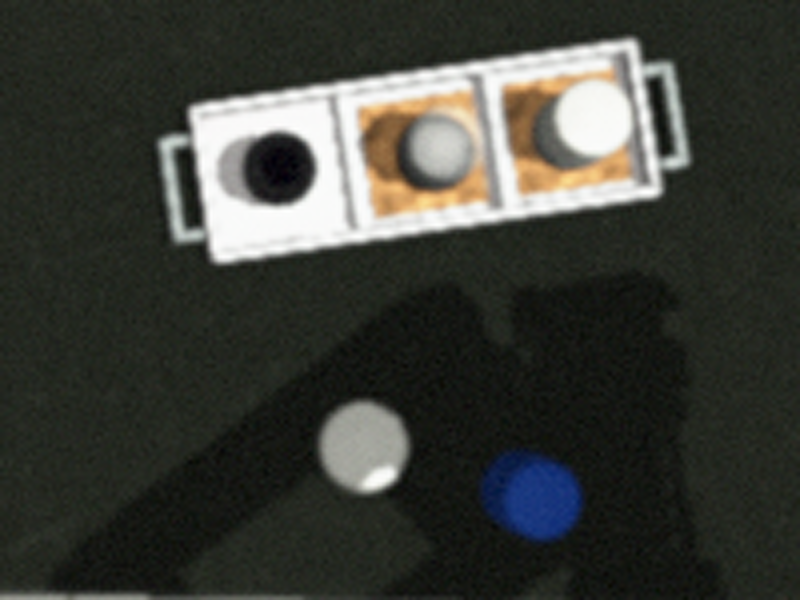

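Both canisters look upright in the padded cells in the top view (short's top at crop 438,148, tall's at 592,117), with the jar, blue look-alike and eyepiece at the same pixels as before. I'm checking the numbers before handing in.

```bash
python3 - <<'E'
from h import *
t=lambda u,v:(270+u/4-.4,195+v/4-.4)
print('short',plane('top',t(438,148),.062),'pad',.599,-.1037)
print('tall',plane('top',t(592,117),.070),'pad',.6106,-.1708)
print('bases tall',plane('top',t(572,132),.03))
st=sensors.state();print(st['joint_vel'].round(3),st['force'])
E
```

```text
short [ 0.59585018 -0.10452627  0.062     ] pad 0.599 -0.1037
tall [ 0.60990466 -0.17053634  0.07      ] pad 0.6106 -0.1708
bases tall [ 0.60788295 -0.16887476  0.03      ]
[ 0.015  0.013 -0.003 -0.     0.001 -0.002] [0.70397368 0.5288099  0.56657114]
```

```bash
python3 - <<'E'
from plant import r
print(r.sign_off())
E
```

```text
the job is handed in; nothing more can be done
None
```

Both canisters are racked and the job is handed in. The short one stands in the middle cell and the tall one in the end cell. I lowered each onto its cork pad until the wrist force showed contact, then let go. The last move ended at 12.9 s of the 58 s allowed.

- **Placement:** in the last top-camera view, the short canister is about 3 mm from its pad's centre and the tall one about 1 mm. Both look upright. I didn't measure tilt or seating height separately.
- **Bystanders:** the jar, the eyepiece and the blue look-alike are at the same pixels as at the start. The gripper is open and clear of everything.
- **Disagreements:**
  - The cameras differed by 2–7 mm on the short canister's starting position, so I took a value in between.
  - The fingers read about 33 mm on the 36 mm canisters, but both grips held.
  - In the final scene picture the arm hid most of the rack, so the last check rests on the top camera alone.

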